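# Release a push-fit air pipe and park it

## Robot

A 6-joint arm with a two-finger parallel gripper is mounted at the origin on the work surface. World frame = base frame: x ahead of the robot, y to its left, z up, the work surface at z = 0. Lengths are in m, angles in rad, forces in N, time in s.
With the tool pointing down it reaches from about 0.15 to 0.775 m from the base axis. Payload 6.1 kg.
Tool frame: the origin (TCP) lies at the very end of the fingers, on their centre line; the grasp point (between the pads) lies ctrl.grasp_offset behind it (ctrl.grasp_offset is the distance from the TCP to the grasp point, in m); z points along the fingers, y is the direction in which the jaws open and shut (so a half turn about z gives the same grasp; the last joint's range is limited). The gripper opens to 85 mm and grips with 20 to 120 N. Pads are 22 mm wide; open, the fingers measure 114 mm over their backs; the gripper's body (76 mm by 85 mm) begins 54 mm behind the grasp point. The pads swing forward as they close: fully open they stand 13 mm farther back than shut.
Start: joints at [1.308, 0.126, -0.04, 1.405, 0, 1.571], TCP at [0.136, 0.507, 0.231] pointing down, gripper open.
Joint ranges: [-2.72, 2.72], [-0.95, 1.95], [-1.27, 1.35], [-1.78, 2.02], [-1.46, 1.47], [-3.14, 3.14]. Speed limits (rad/s): [2.39, 2.39, 3.01, 3.14, 3.14, 3.14].

## Interface

Orientations are given as a rotation vector (axis times angle).
In Python, from station import ctrl, vision gives the robot as it stands.
- The arm moves only by the shell command python3 -m creep 'ROWS'. ROWS is a JSON object of lists of equal length, an entry for each row: "rot": the turn, a rotation vector about the world's x, y, z in rad, a list of three; "travel": the shift along the world's x, y, z in m, a list of three; "jaw": the gripper's target within -1 to 1 (shut at 1, half-way at 0, fully open at -1). In form: {"rot": [[rx, ry, rz], ...], "travel": [[x, y, z], ...], "jaw": [jaw, ...]}. A call has 1 to 8 rows; each row shifts and turns the commanded pose from where the row before left it; what a row does not reach is not made up. A row lasts 1/8 s, in which the tool goes at most 62.5 mm and 10.7 degrees, less where a joint would pass 70% of its speed; a pose out of reach is approached as far as the arm can. A call is refused whole if a number of a shift passes 0.0625 or a number of a turn 0.188, either way. A call with a gripper value outside its range is refused whole. The fingers move at their own pace and stop on an object; the grip force is fixed at half the most. Time passes only in rows, so rows that do not move let the fingers close. It gives the time, the measured TCP pose, the force and the opening at its end, in the units of the state.
- ctrl.get_obs(): the state, without advancing time (a new reading comes with each control period).
- vision.camera(name): name is "scene" or "top"; returns the picture (420x560x3 uint8, red, green, blue); there is no depth.
- vision.camera_info(name): a dict with "vfov" (degrees; the focal length in pixels is half the picture's height over the tangent of half this angle, whatever the lens; pixels are square), "cx", "cy" (the principal point, pixels), "camera_from_world" (4x4, takes a point from world to camera coordinates). Camera axes: x right, y down, z forward; pixel columns grow to the right and rows downward; lengths in m; the calibration is good to about 2 mm. A picture is of the moment at which its call begins. camera_info takes no time and is no camera call.
- ctrl.close_job(): hands the job in, once; it reports no verdict.
The state is a dict: "time_s": time; "joint_pos": joint angles; "joint_velocities": joint speeds; "joint_efforts": joint torques, N m; "eef_pos": TCP position; "eef_rot": TCP orientation; "ft_force": force on the tool from outside, world axes, zero at the start; "ft_torque": the same for the moment, N m; "opening": opening from 0.0 (shut) to 1.0 (fully open).
Only numpy, scipy, OpenCV 4.12 (cv2) and the standard library are available. Lean on these libraries where they do the work, as an engineer would, in place of code of your own. Each camera call takes 0.05 s, during which the arm holds its last target. There are 200 camera calls.

## Task

Take the orange air pipe out of its push-fit fitting on the air manifold: with the fingers round the pipe, press the fitting's black release ring slowly down as far as it goes, grip the pipe and draw it straight up before the ring creeps back. Then stand the pipe upright in the hole of the wooden holder, fully home, and let go. Never force the fittings or the holder, and leave the blue pipe and the other things on the bench where they are.

Things in the scene. Friction and masses are not known exactly. Their poses are not given: they have to be found in the camera images.
- manifold: Aluminium air manifold block fixed to the bench, 60 x 170 x 50 mm high (x, y, z) on a dark 85 x 190 x 8 mm foot. Origin: centre of its underside, z up. Two ports at x = 0, y = +42 and -42 mm: 18 mm upright bores, 35 mm deep from the block's top, on whose floor the pipes stand; a brass collar 37 mm across and a black ring sit over each. More than 30 N on block, fittings or rings is forcing.
- port_a (a point): Centre of the port at y = +42 mm, in the block's top face (50 mm up). Release ring: round the pipe, 42 mm across, hole 19 mm, flange 5 mm thick. Its top at rest is anywhere from 30 to 46 mm above this point, as the fitting is screwed in more or less: not measured, see or feel for it. It goes straight down 6 mm to a hard stop; jaws locked in the pipe's groove let go when it is down 4.2 mm or more.
- port_b (a point): Like port_a, at y = -42 mm. Both rings: spring 1.5 N at rest, 3 N fully down, gummed: they resist speed by about 2.5 N per mm/s, so press at 2 to 4 mm/s (6 to 13 N); let go, they creep up at about 1 mm/s. Lifting the pipe 20 mm while the ring is still 4.2 mm down brings its groove past the jaws. Pulling with the ring up only loads the jaws.
- pipe_orange_mid (a point): Rigid steel pipe, orange on its upper 40 mm, round, 16 mm diameter, 116 mm long, 70 to 140 g, at first standing in one of the two ports (either one). This point is its centre, half-way up (58 mm below its top end); z along the pipe, upward. A 22 mm wide locking groove begins 40 mm above its lower end, inside the fitting. Its top stands 35 to 51 mm above the ring at rest.
- pipe_blue_mid (a point): A like pipe, blue on its upper part, in the other port: not to be disturbed. The point is its centre.
- holder_mouth (a point): Wooden pipe holder fixed to the bench, a 66 x 66 mm block 46 mm high on a yellow 100 x 100 mm foot. The point is the centre of the mouth of its upright hole, in its top face: hole 20 mm diameter, 30 mm deep, mouth chamfered 3 mm. A pipe fully home stands on the hole's floor, its centre 28 mm above this point. More than 30 N on it counts as forcing.
- holder: The same wooden holder; origin: centre of its underside, 46 mm below the mouth.
- glue_mid (a point): White glue bottle, 54 mm diameter, 130 mm tall, standing; bystander. Point at its centre.
- polish_mid (a point): Flat dark polish tin, 72 mm diameter, 26 mm high; bystander. Point at its centre.
- spool_mid (a point): Red thread spool standing upright, 38 mm diameter, 50 mm high; bystander. Point at its centre.
- brush_mid (a point): Shoe brush, 150 x 45 x 40 mm, wooden back up; bystander. Point at its centre.
- hammer_grip (a point): Hammer 240 mm long lying on the bench; bystander. Point on its handle.
- heel_mid (a point): Black rubber shoe heel lying flat, about 84 x 55 x 22 mm; bystander. Point near its centre.

How it is judged:
On the way:
1. the orange pipe has been drawn up out of its fitting (z of pipe_orange_mid in the frame of manifold above 0.155 m), for 0.1 s.
At the end, for the whole second after the job is handed in: The orange pipe stands in the holder's hole: its centre within 10 mm of the hole's axis and 21 to 33 mm above the mouth (28 mm is fully home), within 0.25 rad of upright, released; the blue pipe is within 6 mm of where it was (horizontal distance between pipe_orange_mid and holder_mouth below 0.01 m and z of pipe_orange_mid in the frame of holder_mouth between 0.021 and 0.033 m and angle between pipe_orange_mid's own z axis and vertical below 0.25 rad and distance of pipe_blue_mid from where it was at the start of the episode below 0.006 m); the robot touches nothing.
It fails at once if the manifold, its fittings or rings were forced (more than 30 N) (contact force between manifold and anything else above 30 N).
It fails at once if the holder was forced (more than 30 N) (contact force between holder and anything else above 30 N).
It fails at once if the blue pipe was disturbed (moved more than 15 mm) (distance of pipe_blue_mid from where it was at the start of the episode above 0.015 m).
It fails at once if a bystander was moved more than 20 mm (distance of any of glue_mid, polish_mid, spool_mid, brush_mid, hammer_grip, heel_mid from where it was at the start of the episode above 0.02 m).
It also fails if it takes over 61 s, if anything falls off the work surface, if the arm or the gripper's body presses on something with over 40 N, if the wrist force passes 120 N, or if a joint passes its speed limit or range.

## Working session

There is one attempt and no reset: what is moved stays moved. The work goes in short steps, Python scripts to look and compute and a shell command to move; the robot and the scene stay as the last step left them, time stands still between calls to the robot, and variables do not carry over. Pictures are saved under pics/ and viewed, about 8 in all and at most 12, crops included, and the job is handed in when it is done.

```bash
mkdir -p pics; ls
python3 - <<'E'
from station import ctrl, vision
import cv2, numpy as np
for n in ("scene","top"):
    im=vision.camera(n); cv2.imwrite(f"pics/{n}0.png",im[:,:,::-1])
    i=vision.camera_info(n); print(n,i["vfov"],i["cx"],i["cy"]); print(np.round(i["camera_from_world"],4).tolist(), {k:v for k,v in i.items() if k not in("vfov","cx","cy","camera_from_world")})
print(ctrl.get_obs(), ctrl.grasp_offset)
E
```

```text
pics
scene 42.08208247623287 284.51875597473895 206.43928594026858
[[0.7365, 0.6764, 0.0083, -0.4438], [0.5631, -0.6063, -0.5615, -0.2327], [-0.3748, 0.4182, -0.8274, 1.5698], [0.0, 0.0, 0.0, 1.0]] {}
top 50.98411688061525 287.18173050395654 213.17473773432314
[[-0.0263, -0.9996, -0.0072, 0.062], [-0.9977, 0.0267, -0.063, 0.536], [0.0632, 0.0055, -0.998, 1.3373], [0.0, 0.0, 0.0, 1.0]] {}
{'time_s': 0.1, 'joint_pos': array([ 1.30797215e+00,  1.26311689e-01, -4.04935131e-02,  1.40540880e+00,
        2.99247132e-05,  1.57081045e+00]), 'joint_velocities': array([-2.00697977e-03, -2.09518409e-04,  2.22409583e-03, -8.99612707e-05,
       -5.05266819e-04, -5.30906317e-04]), 'joint_efforts': array([-1.59631032e-03, -4.36907458e+01,  3.53603911e+01,  1.38199894e-02,
       -1.16606079e-04,  1.18842502e-05]), 'eef_pos': array([0.13629555, 0.5066188 , 0.23061672]), 'eef_rot': array([-4.11649730e-01, -3.11428813e+00,  2.20136479e-03]), 'ft_force': array([-0.16714371, -0.5020415 ,  0.37624436]), 'ft_torque': array([ 0.01043047, -0.03534687,  0.00365837]), 'opening': 1.000395619481129} 0.0187
```

View pics/scene0.png

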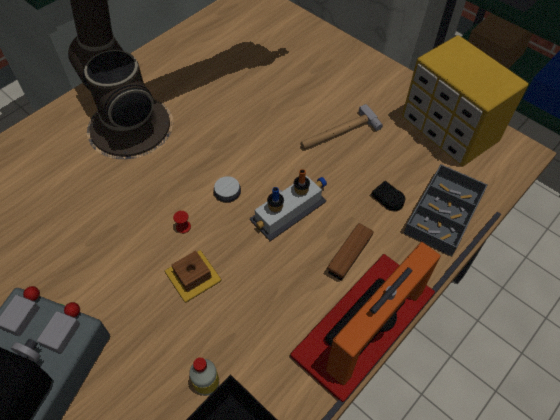

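View pics/top0.png

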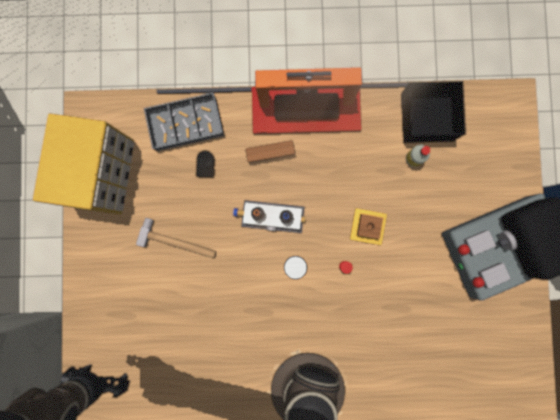

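```bash
cat > h.py <<'E'
from station import ctrl, vision
import cv2, numpy as np
def cam(n):
    i=vision.camera_info(n); M=np.array(i["camera_from_world"]); return 210/np.tan(np.radians(i["vfov"]/2)),i["cx"],i["cy"],M
def ray(n,u,v):
    f,cx,cy,M=cam(n); R=M[:3,:3]; d=R.T@np.array([(u-cx)/f,(v-cy)/f,1]); return -R.T@M[:3,3], d/np.linalg.norm(d)
def plane(n,u,v,z):
    o,d=ray(n,u,v); return o+d*(z-o[2])/d[2]
def tri(a,b):
    (o,d),(p,e)=ray("scene",*a),ray("top",*b)
    s=np.linalg.lstsq(np.c_[d,-e],p-o,rcond=None)[0]; P,Q=o+d*s[0],p+e*s[1]; return (P+Q)/2,np.linalg.norm(P-Q)
def proj(n,P):
    f,cx,cy,M=cam(n); q=M[:3,:3]@np.array(P)+M[:3,3]; return np.round([f*q[0]/q[2]+cx,f*q[1]/q[2]+cy],1)
E
python3 - <<'E'
from h import *
s=cv2.imread("pics/scene0.png"); t=cv2.imread("pics/top0.png")
up=lambda im,x,y,w,h,k: cv2.resize(im[y:y+h,x:x+w],None,fx=k,fy=k,interpolation=cv2.INTER_CUBIC)
a=up(s,240,160,100,80,4); b=up(t,230,190,100,80,4); c=up(s,160,240,100,80,4); d=up(t,330,190,100,80,4)
cv2.imwrite("pics/crop0.png",cv2.convertScaleAbs(np.vstack([np.hstack([a,b]),np.hstack([c,d])])[:600],alpha=1.4))
for n,im in(("scene",s),("top",t)):
    hsv=cv2.cvtColor(im,cv2.COLOR_BGR2HSV)
    for nm,lo,hi in (("orange",(4,130,60),(18,255,255)),("blue",(95,120,40),(125,255,255)),("yellow",(21,140,80),(32,255,255))):
        m=cv2.inRange(hsv,lo,hi); k,l,st,ce=cv2.connectedComponentsWithStats(m)
        for j in range(1,k):
            x,y=ce[j]
            if st[j][4]>5 and 160<x<400 and 160<y<310: print(n,nm,st[j],ce[j].round(1))
E
```

```text
scene orange [299 169   7  15  51] [302.5 174.9]
scene orange [316 181   6   6  16] [318.6 183.2]
scene orange [173 210  15  13  26] [177.5 214.3]
scene orange [179 215  12  19  30] [186.6 226.6]
scene orange [256 221   8   7  19] [259.5 223.8]
scene orange [ 327  223   47   53 1008] [350.2 249.1]
scene orange [ 289  242  152  143 3753] [384.3 302.1]
scene orange [171 250  39  36 696] [190.  267.7]
scene blue [319 178   7   8  33] [322.6 181. ]
scene blue [273 189   6  13  60] [275.4 194.7]
scene yellow [165 251  56  51 609] [193.9 281.5]
top orange [239 211   4   4  13] [240.2 212.5]
top orange [253 210   6   6  21] [255.7 212.7]
top orange [357 214  26  25 507] [369.7 226.2]
top orange [339 261  14  13  44] [345.9 266.6]
top blue [234 209   2   6   8] [234.8 211.8]
top yellow [351 209  35  35 353] [364.7 225.8]
```

View pics/crop0.png

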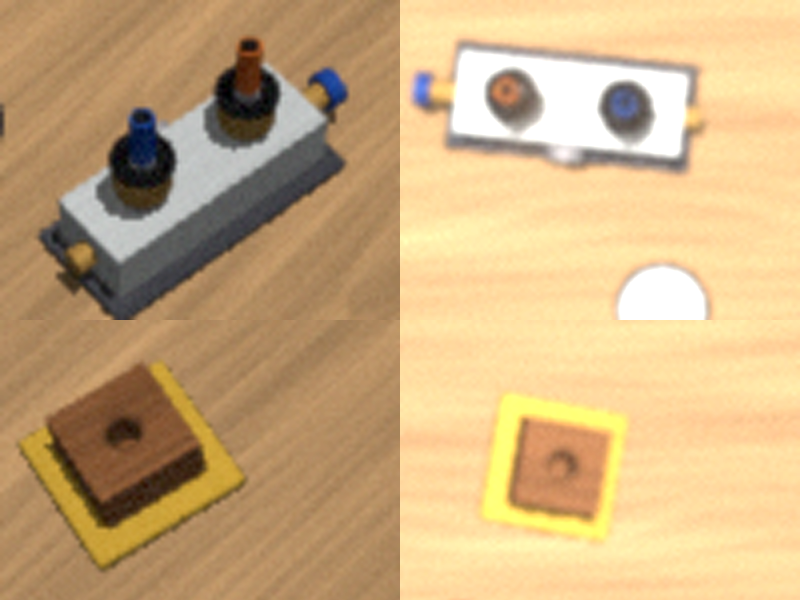

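Run:
```python
from h import *
S=lambda x,y:(240+x/4-.4,160+y/4-.4); T=lambda x,y:(230+(x-400)/4-.4,190+y/4-.4)
C=lambda x,y:(160+x/4-.4,240+(y-320)/4-.4); D=lambda x,y:(330+(x-400)/4-.4,190+(y-320)/4-.4)
r=lambda a:np.round(a,4).tolist()
for nm,a,b,z in(("orange",S(250,43),T(508,90),.131),("blue",S(143,113),T(625,103),.131),("hole",C(124,432),D(562,464),.046)):
    p,e=tri(a,b); print(nm,"tri",r(p),round(e,4),"scene",r(plane("scene",*a,z)),"top",r(plane("top",*b,z)))
print("white face top",[r(plane("top",*T(*c),.05)[:2]) for c in((460,42),(695,68),(688,160),(448,142))])
print("scene face", [r(plane("scene",*S(*c),.05)[:2]) for c in((60,202),(122,260),(327,120),(270,60))])
# white mask minAreaRect in top
t=cv2.imread("pics/top0.png"); hsv=cv2.cvtColor(t,cv2.COLOR_BGR2HSV)
m=cv2.inRange(hsv[190:240,230:320],(0,0,150),(180,60,255)); c=max(cv2.findContours(m,0,2)[0],key=cv2.contourArea)
q=cv2.boxPoints(cv2.minAreaRect(cv2.convexHull(c)))+[230,190]; print([r(plane("top",*p,.05)[:2]) for p in q])
m=cv2.inRange(hsv[190:260,340:400],(18,100,80),(34,255,255)); m[:]=m
c=max(cv2.findContours(m,0,2)[0],key=cv2.contourArea); q=cv2.boxPoints(cv2.minAreaRect(c))+[340,190]; P=np.array([plane("top",*p,.008) for p in q]); print("foot",r(P[:,:2]),r(P.mean(0)))
# ring height along scene: project axis points
o=tri(S(250,43),T(508,90))[0]
for z in(.08,.088,.096,.131): print(z,(np.array(proj("scene",[o[0],o[1],z]))-[239.6,159.6])*4)
```

```text
orange tri [0.5357, 0.1333, 0.1336] 0.0008 scene [0.5346, 0.1352, 0.131] top [0.5356, 0.1332, 0.131]
blue tri [0.5243, 0.0512, 0.1339] 0.0008 scene [0.5231, 0.0531, 0.131] top [0.5242, 0.051, 0.131]
hole tri [0.4915, -0.201, 0.0429] 0.0007 scene [0.4927, -0.202, 0.046] top [0.4916, -0.2002, 0.046]
white face top [[0.5782, 0.1745], [0.5538, -0.0015], [0.485, 0.0057], [0.5032, 0.1851]]
scene face [[0.4913, 0.0113], [0.5485, 0.0066], [0.5716, 0.1714], [0.5135, 0.1828]]
[[0.4987, 0.1877], [0.5746, 0.1774], [0.5496, 0.0029], [0.474, 0.0138]]
foot [[0.4513, -0.1388], [0.5522, -0.1608], [0.5306, -0.263], [0.43, -0.2406]] [0.491, -0.2008, 0.008]
0.08 [246.4  96. ]
0.088 [246.8  88.4]
0.096 [247.2  80.8]
0.131 [249.2  45.6]
```

The scene shows the manifold with the orange pipe (302,171) in the far port and the blue one (276,188) in the near port, and the holder hole at (191,268). In the top view these are at (257,212), (286,216) and (370,226). The triangulated pipe tops (z≈0.133, expected 0.131) and their 83 mm spacing (expected 84) agree with the sizes given. I'll move above the orange pipe now.

```bash
python3 -m creep '{"rot":[[0,0,0],[0,0,0],[0,0,0],[0,0,0],[0,0,0],[0,0,0],[0,0,0],[0,0,0]],"travel":[[0.04,-0.0375,0],[0.04,-0.0375,0],[0.04,-0.0375,0],[0.04,-0.0375,0],[0.04,-0.0375,0],[0.04,-0.0375,0],[0.04,-0.0375,0],[0.04,-0.0375,0]],"jaw":[0.3,0.3,0.3,0.3,0.3,0.3,0.3,0.3]}'
```

```text
time_s: 1.1
eef_pos: [0.4573, 0.2054, 0.231]
eef_rot: [-0.412, -3.114, 0.0]
ft_force: [-0.2, 1.5, 0.8]
opening: 0.35
```

```bash
python3 -m creep '{"rot":[[0,0,0],[0,0,0],[0,0,0],[0,0,0],[0,0,0]],"travel":[[0.03,-0.028,-0.01],[0.03,-0.028,-0.02],[0.0177,-0.0159,-0.02],[0,0,0],[0,0,0]],"jaw":[0.3,0.3,0.3,0.3,0.3]}'
python3 - <<'E'
from h import *
s=vision.camera("scene"); t=vision.camera("top")
o=ctrl.get_obs(); p=o["eef_pos"]; print(p,o["ft_force"],o["opening"],proj("scene",p),proj("top",p))
up=lambda im,x,y: cv2.resize(im[y:y+100,x:x+100,::-1],None,fx=4,fy=4,interpolation=cv2.INTER_CUBIC)
cv2.imwrite("pics/c1.png",cv2.convertScaleAbs(np.hstack([up(s,250,120),up(t,210,165)]),alpha=1.5))
E
```

```text
time_s: 1.72
eef_pos: [0.5336, 0.1354, 0.1816]
eef_rot: [-0.411, -3.114, -0.0]
ft_force: [-0.7, -0.2, 0.8]
opening: 0.35
[0.53383422 0.13583987 0.18226318] [0.10643063 0.03630532 0.30775321] 0.3499245226982932 [302.8 156.5] [254.2 211.5]
```

View pics/c1.png

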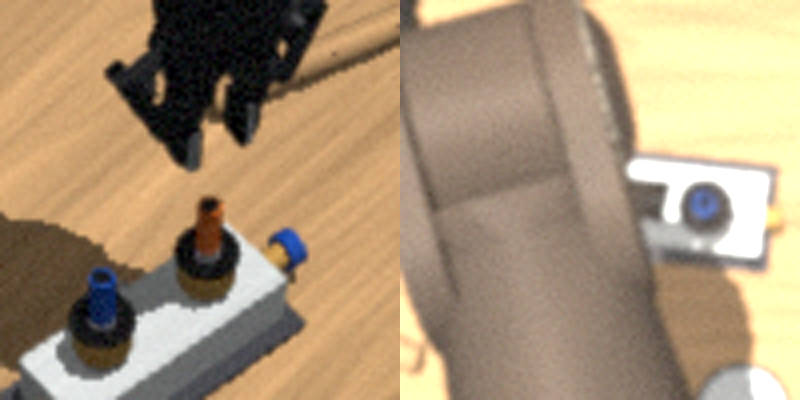

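```bash
python3 -m creep '{"rot":[[0,0,0],[0,0,0],[0,0,0],[0,0,0],[0,0,0],[0,0,0]],"travel":[[0.001,-0.002,-0.015],[0,0,-0.02],[0,0,-0.02],[0,0,-0.015],[0,0,0],[0,0,0]],"jaw":[0.39,0.39,0.39,0.39,0.45,0.45]}'; python3 -m creep '{"rot":[[0,0,0],[0,0,0]],"travel":[[0,0,0],[0,0,0]],"jaw":[0.5,0.5]}';python3 -m creep '{"rot":[[0,0,0],[0,0,0]],"travel":[[0,0,0],[0,0,0]],"jaw":[0.54,0.54]}'
```

```text
time_s: 2.58
eef_pos: [0.5353, 0.1332, 0.1119]
eef_rot: [0.411, 3.114, 0.0]
ft_force: [0.7, -0.9, 0.6]
opening: 0.276
time_s: 2.82
eef_pos: [0.5355, 0.1331, 0.1119]
eef_rot: [0.412, 3.113, 0.001]
ft_force: [0.6, -1.2, 0.3]
opening: 0.251
time_s: 3.08
eef_pos: [0.5351, 0.1331, 0.1114]
eef_rot: [0.412, 3.114, 0.0]
ft_force: [-0.9, 0.6, 1.7]
opening: 0.229
```

```bash
python3 -m creep '{"rot":[[0,0,0],[0,0,0]],"travel":[[0,0,0],[0,0,0]],"jaw":[0.565,0.565]}';python3 -m creep '{"rot":[[0,0,0],[0,0,0]],"travel":[[0,0,0],[0,0,0]],"jaw":[0.59,0.59]}';python3 -m creep '{"rot":[[0,0,0],[0,0,0]],"travel":[[0,0,0],[0,0,0]],"jaw":[0.6,0.6]}'
```

```text
time_s: 3.32
eef_pos: [0.5351, 0.1331, 0.1113]
eef_rot: [-0.412, -3.114, -0.0]
ft_force: [0.2, 0.1, 0.3]
opening: 0.216
time_s: 3.58
eef_pos: [0.5351, 0.133, 0.1113]
eef_rot: [-0.412, -3.114, 0.0]
ft_force: [-0.0, -0.2, -0.2]
opening: 0.208
time_s: 3.82
eef_pos: [0.5351, 0.1331, 0.1113]
eef_rot: [0.412, 3.114, 0.0]
ft_force: [0.5, 0.6, 0.5]
opening: 0.203
```

```bash
python3 -m creep '{"rot":[[0,0,0],[0,0,0],[0,0,0],[0,0,0],[0,0,0]],"travel":[[0,0,-0.003],[0,0,-0.005],[0,0,-0.004],[0,0,-0.0005],[0,0,-0.0005]],"jaw":[0.54,0.54,0.54,0.54,0.54]}'; python3 -m creep '{"rot":[[0,0,0],[0,0,0],[0,0,0],[0,0,0],[0,0,0],[0,0,0],[0,0,0],[0,0,0]],"travel":[[0,0,-0.0005],[0,0,-0.0005],[0,0,-0.0005],[0,0,-0.0005],[0,0,-0.0005],[0,0,-0.0005],[0,0,-0.0005],[0,0,-0.0005]],"jaw":[0.54,0.54,0.54,0.54,0.54,0.54,0.54,0.54]}'
```

```text
time_s: 4.45
eef_pos: [0.5351, 0.133, 0.0983]
eef_rot: [-0.412, -3.114, 0.0]
ft_force: [-0.0, 0.1, 1.1]
opening: 0.231
time_s: 5.45
eef_pos: [0.5351, 0.1331, 0.0943]
eef_rot: [-0.412, -3.115, 0.0]
ft_force: [-0.0, 0.6, -0.8]
opening: 0.23
```

```bash
python3 -m creep '{"rot":[[0,0,0],[0,0,0],[0,0,0],[0,0,0]],"travel":[[0,0,-0.0005],[0,0,-0.0005],[0,0,-0.0005],[0,0,-0.0005]],"jaw":[0.54,0.54,0.54,0.54]}'
```

```text
time_s: 5.95
eef_pos: [0.5351, 0.133, 0.0923]
eef_rot: [-0.412, -3.114, 0.0]
ft_force: [0.2, 0.3, 0.3]
opening: 0.232
```

```bash
python3 -m creep '{"rot":[[0,0,0],[0,0,0],[0,0,0],[0,0,0],[0,0,0],[0,0,0]],"travel":[[0,0,-0.0005],[0,0,-0.0005],[0,0,-0.0005],[0,0,-0.0005],[0,0,-0.0005],[0,0,-0.0005]],"jaw":[0.54,0.54,0.54,0.54,0.54,0.54]}'
```

```text
time_s: 6.7
eef_pos: [0.5351, 0.1331, 0.0893]
eef_rot: [0.412, 3.115, 0.0]
ft_force: [-0.9, 0.6, 0.4]
opening: 0.225
```

```bash
python3 -m creep '{"rot":[[0,0,0],[0,0,0],[0,0,0],[0,0,0]],"travel":[[0,0,-0.0005],[0,0,-0.0005],[0,0,-0.0005],[0,0,-0.0005]],"jaw":[0.54,0.54,0.54,0.54]}'
```

```text
time_s: 7.2
eef_pos: [0.5351, 0.133, 0.0873]
eef_rot: [0.412, 3.114, 0.0]
ft_force: [-0.5, -0.2, 0.5]
opening: 0.228
```

```bash
python3 -m creep '{"rot":[[0,0,0],[0,0,0],[0,0,0]],"travel":[[0,0,-0.0005],[0,0,-0.0005],[0,0,-0.0005]],"jaw":[0.54,0.54,0.54]}'
```

```text
time_s: 7.58
eef_pos: [0.5352, 0.1331, 0.0865]
eef_rot: [0.412, 3.114, 0.0]
ft_force: [-2.6, -1.5, 6.9]
opening: 0.231
```

```bash
python3 -m creep '{"rot":[[0,0,0],[0,0,0],[0,0,0],[0,0,0],[0,0,0],[0,0,0],[0,0,0],[0,0,0]],"travel":[[0,0,-0.0004],[0,0,-0.0004],[0,0,-0.0004],[0,0,-0.0004],[0,0,-0.0004],[0,0,-0.0004],[0,0,-0.0004],[0,0,-0.0004]],"jaw":[0.54,0.54,0.54,0.54,0.54,0.54,0.54,0.54]}'
```

```text
time_s: 8.57
eef_pos: [0.5352, 0.1331, 0.0838]
eef_rot: [0.411, 3.113, 0.001]
ft_force: [-2.8, -0.3, 10.0]
opening: 0.232
```

```bash
python3 -m creep '{"rot":[[0,0,0],[0,0,0],[0,0,0],[0,0,0],[0,0,0]],"travel":[[0,0,-0.0004],[0,0,-0.0004],[0,0,-0.0004],[0,0,-0.0004],[0,0,-0.0004]],"jaw":[0.54,0.54,0.54,0.54,0.54]}'
```

```text
time_s: 9.2
eef_pos: [0.5352, 0.1331, 0.082]
eef_rot: [0.412, 3.113, 0.001]
ft_force: [-4.2, -0.6, 10.2]
opening: 0.23
```

```bash
python3 -m creep '{"rot":[[0,0,0],[0,0,0],[0,0,0]],"travel":[[0,0,-0.0004],[0,0,-0.0004],[0,0,-0.0004]],"jaw":[0.54,0.54,0.54]}'
```

```text
time_s: 9.57
eef_pos: [0.5352, 0.1331, 0.0808]
eef_rot: [0.411, 3.113, 0.001]
ft_force: [-4.3, 0.0, 12.2]
opening: 0.232
```

```bash
python3 -m creep '{"rot":[[0,0,0],[0,0,0]],"travel":[[0,0,-0.0004],[0,0,-0.0004]],"jaw":[0.54,0.54]}'
```

```text
time_s: 9.82
eef_pos: [0.5353, 0.1331, 0.0807]
eef_rot: [0.411, 3.113, 0.001]
ft_force: [-6.1, -1.2, 17.1]
opening: 0.228
```

```bash
python3 -m creep '{"rot":[[0,0,0],[0,0,0],[0,0,0]],"travel":[[0,0,0.0008],[0,0,0],[0,0,0]],"jaw":[0.6,1,1]}'
```

```text
time_s: 10.2
eef_pos: [0.5356, 0.1332, 0.081]
eef_rot: [0.411, 3.113, 0.001]
ft_force: [-2.6, -0.8, 11.3]
opening: 0.166
```

```bash
python3 -m creep '{"rot":[[0,0,0]],"travel":[[0,0,0]],"jaw":[1]}'
```

```text
time_s: 10.32
eef_pos: [0.5356, 0.1333, 0.081]
eef_rot: [0.411, 3.113, 0.001]
ft_force: [-2.4, -0.6, 10.7]
opening: 0.17
```

```bash
python3 -m creep '{"rot":[[0,0,0],[0,0,0],[0,0,0],[0,0,0]],"travel":[[0,0,0.005],[0,0,0.01],[0,0,0.012],[0,0,0.005]],"jaw":[1,1,1,1]}'
```

```text
time_s: 10.82
eef_pos: [0.5354, 0.133, 0.1126]
eef_rot: [0.412, 3.113, 0.0]
ft_force: [-0.0, 0.2, -1.5]
opening: 0.167
```

```bash
python3 -m creep '{"rot":[[0,0,0],[0,0,0],[0,0,0],[0,0,0],[0,0,0],[0,0,0]],"travel":[[0,0,0.015],[0,0,0.02],[0,0,0.025],[0,0,0.02],[0,0,0],[0,0,0]],"jaw":[1,1,1,1,1,1]}'
python3 - <<'E'
from h import *
s=vision.camera("scene"); o=ctrl.get_obs(); print(o["eef_pos"],o["ft_force"],o["opening"])
cv2.imwrite("pics/c2.png",cv2.convertScaleAbs(cv2.resize(s[100:240,230:370,::-1],None,fx=4,fy=4,interpolation=cv2.INTER_CUBIC),alpha=1.5))
E
```

```text
time_s: 11.58
eef_pos: [0.5348, 0.1329, 0.1909]
eef_rot: [-0.412, -3.114, 0.0]
ft_force: [-0.1, 0.0, -0.7]
opening: 0.171
[0.53457102 0.13290765 0.19045709] [ 0.51863724 -0.06375506 -1.06767985] 0.16965000348495285
```

View pics/c2.png

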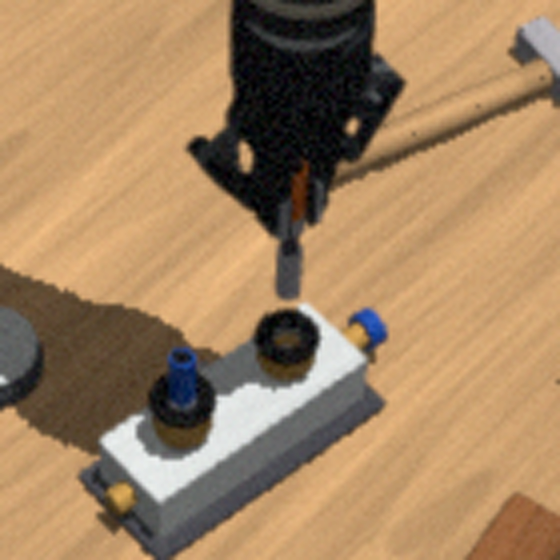

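```bash
python3 -m creep '{"rot":[[0,0,0],[0,0,0],[0,0,0],[0,0,0],[0,0,0],[0,0,0],[0,0,0],[0,0,0]],"travel":[[0,0,0.02],[0,0,0.03],[-0.004,-0.03,0],[-0.007,-0.045,0],[-0.007,-0.05,0],[-0.007,-0.05,0],[-0.007,-0.05,0],[-0.007,-0.05,0]],"jaw":[1,1,1,1,1,1,1,1]}'
python3 -m creep '{"rot":[[0,0,0],[0,0,0],[0,0,0],[0,0,0],[0,0,0],[0,0,0]],"travel":[[-0.004,-0.04,-0.02],[0,-0.019,-0.04],[0,0,-0.03],[0,0,-0.01],[0,0,0],[0,0,0]],"jaw":[1,1,1,1,1,1]}'
python3 - <<'E'
from h import *
s=vision.camera("scene");t=vision.camera("top"); o=ctrl.get_obs(); p=o["eef_pos"]; print(p,o["ft_force"],o["opening"])
b=p-[0,0,.066]; print("bottom pred",proj("scene",b),"tcp",proj("scene",p),"mouth proj",proj("scene",[.4915,-.201,.046]))
up=lambda im,x,y: cv2.resize(im[y:y+80,x:x+80,::-1],None,fx=5,fy=5,interpolation=cv2.INTER_CUBIC)
cv2.imwrite("pics/c3.png",cv2.convertScaleAbs(np.hstack([up(s,150,220),up(t,330,190)]),alpha=1.4))
E
```

```text
time_s: 12.62
eef_pos: [0.4952, -0.1434, 0.2404]
eef_rot: [-0.411, -3.113, -0.0]
ft_force: [-0.2, -0.5, -0.8]
opening: 0.169
time_s: 13.38
eef_pos: [0.4928, -0.2009, 0.1427]
eef_rot: [0.41, 3.113, -0.001]
ft_force: [1.0, 0.3, -1.9]
opening: 0.17
[ 0.4928902  -0.20094799  0.14274977] [-0.10527445 -0.57642754 -1.92097638] 0.16946736969192197
bottom pred [189.2 261. ] tcp [185.  246.4] mouth proj [190.6 267. ]
```

View pics/c3.png

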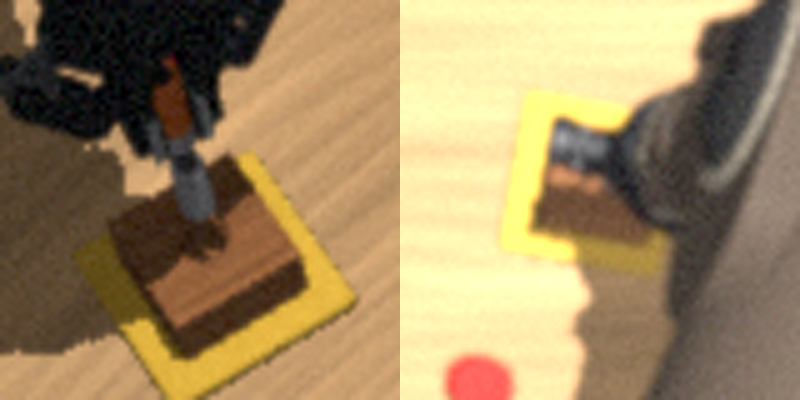

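Run:
```python
from h import *
p=np.array([.4929,-.2009,.1427])
Z=lambda n,q:(np.array(q)-([330,190] if n=="top" else [150,220])+.4)*5+([400,0] if n=="top" else [0,0])
for nm,q in(("bottom",p-[0,0,.066]),("tcp",p),("top",p+[0,0,.05]),("mouth",[.4915,-.201,.046])): print(nm,Z("top",proj("top",q)),Z("scene",proj("scene",q)))
print(tri((190,263),(330+162/5-.4,190+145/5-.4)))
t=cv2.imread("pics/c3.png")[:300,480:720]; cv2.imwrite("pics/c4.png",cv2.resize(t,None,fx=3,fy=3,interpolation=cv2.INTER_CUBIC)[:600])
```

```text
bottom [613. 176.] [198. 207.]
tcp [635.  171.5] [177.5 134. ]
top [653.5 168. ] [160.5  74. ]
mouth [604. 180.] [205. 237.]
(array([ 0.50233504, -0.1870477 ,  0.06309195]), np.float64(0.03308179389030745))
```

View pics/c4.png

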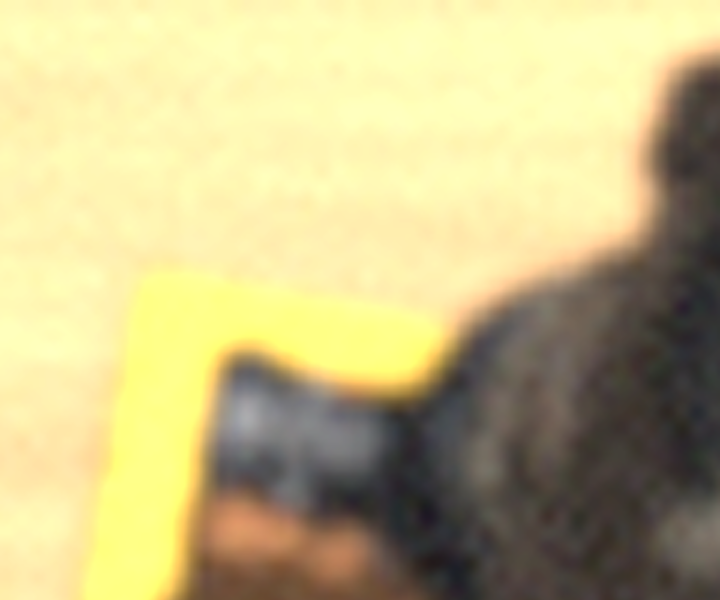

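The grey shape in the top view is the gripper's linkage: its ray misses the pipe end's by 33 mm. In the scene view the pipe end at about (190,263) is within 1–2 px of the prediction. I'll lower it slowly, watching the force.

```bash
python3 -m creep '{"rot":[[0,0,0],[0,0,0],[0,0,0],[0,0,0],[0,0,0]],"travel":[[-0.0015,0,-0.008],[0,0,-0.012],[0,0,-0.007],[0,0,0],[0,0,0]],"jaw":[1,1,1,1,1]}';python3 -m creep '{"rot":[[0,0,0],[0,0,0],[0,0,0],[0,0,0],[0,0,0],[0,0,0]],"travel":[[0,0,-0.001],[0,0,-0.001],[0,0,-0.001],[0,0,-0.001],[0,0,-0.001],[0,0,-0.001]],"jaw":[1,1,1,1,1,1]}'
```

```text
time_s: 14.1
eef_pos: [0.4906, -0.201, 0.1145]
eef_rot: [0.412, 3.114, -0.0]
ft_force: [-0.0, 0.2, -1.8]
opening: 0.169
time_s: 14.85
eef_pos: [0.4906, -0.2009, 0.1083]
eef_rot: [-0.412, -3.114, -0.0]
ft_force: [-0.3, -0.4, -1.2]
opening: 0.17
```

```bash
python3 -m creep '{"rot":[[0,0,0],[0,0,0],[0,0,0],[0,0,0]],"travel":[[0,0,-0.001],[0,0,-0.001],[0,0,-0.001],[0,0,-0.001]],"jaw":[1,1,1,1]}'
```

```text
time_s: 15.35
eef_pos: [0.4906, -0.2009, 0.1043]
eef_rot: [0.412, 3.114, -0.0]
ft_force: [-0.5, 0.6, -1.1]
opening: 0.169
```

```bash
python3 -m creep '{"rot":[[0,0,0],[0,0,0],[0,0,0],[0,0,0],[0,0,0]],"travel":[[0,0,-0.001],[0,0,-0.001],[0,0,-0.001],[0,0,-0.001],[0,0,-0.001]],"jaw":[1,1,1,1,1]}'
```

```text
time_s: 15.98
eef_pos: [0.4906, -0.2009, 0.0993]
eef_rot: [0.412, 3.114, -0.0]
ft_force: [-0.1, -0.1, -1.0]
opening: 0.175
```

Clean so far, and the pipe is well inside the hole. I'll continue to about 4 mm above the floor, then go slowly.

```bash
python3 -m creep '{"rot":[[0,0,0],[0,0,0],[0,0,0],[0,0,0],[0,0,0],[0,0,0],[0,0,0],[0,0,0]],"travel":[[0,0,-0.0015],[0,0,-0.0015],[0,0,-0.0015],[0,0,-0.0015],[0,0,-0.0015],[0,0,-0.0015],[0,0,-0.0015],[0,0,-0.0015]],"jaw":[1,1,1,1,1,1,1,1]}'
```

```text
time_s: 16.98
eef_pos: [0.4906, -0.2009, 0.0873]
eef_rot: [-0.412, -3.114, -0.0]
ft_force: [-0.2, -0.3, -1.0]
opening: 0.171
```

```bash
python3 -m creep '{"rot":[[0,0,0],[0,0,0],[0,0,0],[0,0,0]],"travel":[[0,0,-0.0006],[0,0,-0.0006],[0,0,-0.0006],[0,0,-0.0006]],"jaw":[1,1,1,1]}'
```

```text
time_s: 17.48
eef_pos: [0.4906, -0.2009, 0.085]
eef_rot: [0.412, 3.114, -0.0]
ft_force: [-0.3, -0.4, -1.1]
opening: 0.171
```

```bash
python3 -m creep '{"rot":[[0,0,0],[0,0,0],[0,0,0],[0,0,0]],"travel":[[0,0,-0.0006],[0,0,-0.0006],[0,0,-0.0006],[0,0,-0.0006]],"jaw":[1,1,1,1]}'
```

```text
time_s: 17.98
eef_pos: [0.4906, -0.2009, 0.0826]
eef_rot: [0.412, 3.114, -0.0]
ft_force: [0.0, -0.5, -1.5]
opening: 0.168
```

```bash
python3 -m creep '{"rot":[[0,0,0],[0,0,0]],"travel":[[0,0,-0.0004],[0,0,-0.0004]],"jaw":[1,1]}'
```

```text
time_s: 18.23
eef_pos: [0.4907, -0.2009, 0.082]
eef_rot: [0.412, 3.114, -0.0]
ft_force: [-1.0, 0.2, 2.1]
opening: 0.169
```

Floor contact came at TCP z=0.082, exactly as expected. I'll release and withdraw straight up.

```bash
python3 -m creep '{"rot":[[0,0,0],[0,0,0],[0,0,0],[0,0,0],[0,0,0]],"travel":[[0,0,0],[0,0,0],[0,0,0],[0,0,0],[0,0,0]],"jaw":[0.55,0.5,0.4,0.3,0.3]}'; python3 -m creep '{"rot":[[0,0,0],[0,0,0],[0,0,0],[0,0,0],[0,0,0],[0,0,0],[0,0,0],[0,0,0]],"travel":[[0,0,0.005],[0,0,0.015],[0,0,0.02],[0,0,0.025],[0,0,0.03],[0,0,0.03],[0,0,0.02],[0,0,0]],"jaw":[0.3,0.3,0.3,0.3,0.3,0.3,0.3,0.3]}'
python3 -m creep '{"rot":[[0,0,0],[0,0,0],[0,0,0],[0,0,0],[0,0,0]],"travel":[[-0.04,0,0.01],[-0.05,0,0],[-0.05,0,0],[-0.03,0,0],[0,0,0]],"jaw":[0.3,0.3,0.3,0.3,0.3]}'
python3 - <<'E'
from h import *
s=vision.camera("scene");t=vision.camera("top"); o=ctrl.get_obs(); print(o["eef_pos"],o["ft_force"],o["opening"])
print("pred pipe top",proj("scene",[.491,-.201,.132]),proj("top",[.491,-.201,.132]),"base",proj("scene",[.491,-.201,.046]),proj("top",[.491,-.201,.046]))
up=lambda im,x,y: cv2.resize(im[y:y+120,x:x+160,::-1],None,fx=2.5,fy=2.5,interpolation=cv2.INTER_CUBIC)
cv2.imwrite("pics/c5.png",cv2.convertScaleAbs(np.hstack([up(s,160,180),up(t,240,170)]),alpha=1.4))
E
```

```text
time_s: 18.85
eef_pos: [0.4906, -0.2009, 0.0818]
eef_rot: [0.412, 3.114, -0.0]
ft_force: [0.3, 0.3, 0.3]
opening: 0.351
time_s: 19.85
eef_pos: [0.4915, -0.2013, 0.2294]
eef_rot: [0.411, 3.11, -0.002]
ft_force: [-0.4, -0.7, -0.3]
opening: 0.343
time_s: 20.48
eef_pos: [0.3189, -0.2007, 0.2367]
eef_rot: [0.414, 3.114, -0.0]
ft_force: [1.2, -0.2, -0.9]
opening: 0.347
[ 0.32077682 -0.20102047  0.23661621] [0.43304595 0.18169241 0.01192739] 0.34739859359100866
pred pipe top [185.1 248.3] [375.9 224.7] base [190.4 266.9] [370.4 225.8]
```

View pics/c5.png

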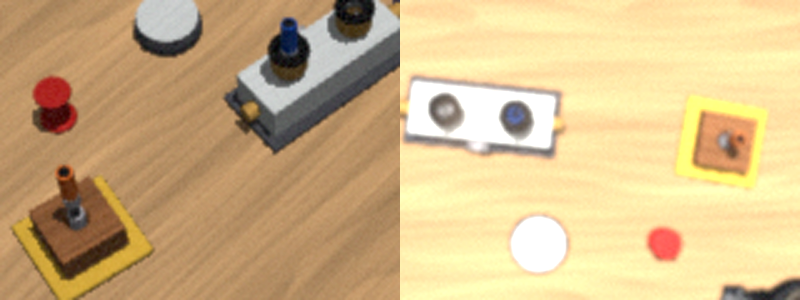

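The orange pipe stands upright in the holder. Its top is at scene (186,248) and top view (376,224), against predictions of (185,248) and (376,225). The blue pipe's top is at (275,189), unchanged, and the gripper is clear.

```bash
python3 -c "
from station import ctrl; print(ctrl.close_job())"
```

```text
the job is handed in; nothing more can be done
None
```

The orange pipe is out of its fitting and standing upright, fully home, in the wooden holder. I handed the job in at about 20.5 s; no verdict is reported.

- **Removal:** I pressed the release ring at about 3–4 mm/s to its stop, about 6 mm down. The highest force I read was 17 N, well under the 30 N limit. I closed the grip while still pressing, then drew the pipe straight up. The force during the lift was only about the pipe's own weight.
- **Placing:** The pipe went into the hole without touching the sides and met the floor at the expected tool height of 0.082 m, with about 2 N. I then released it and withdrew.
- **Last checks:** In both final pictures the pipe's top is within about 1 pixel (roughly 3 mm) of where a fully home pipe should be. The blue pipe is within about 1 pixel of its start. The spool, the tin, the manifold and the holder look undisturbed. The glue bottle, brush, hammer and heel were outside the final crops, but the arm never went near them at bench height. The gripper is clear, with force near zero.
- **Readings that disagreed:**
  - With the pipe gripped, the opening read about 0.17, where a 16 mm pipe should give 0.188.
  - One mid-transfer picture hinted at a few degrees of tilt. I put that down to the fingers hiding part of the pipe, and the final pictures show it upright.

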